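Fit the candle insert and hold the lantern collar home

ROBOT

A 6-joint arm with a two-finger parallel gripper is mounted at the origin on the work surface. World frame = base frame: x ahead of the robot, y to its left, z up, the work surface at z = 0. Lengths are in m, angles in rad, forces in N, time in s.
With the tool pointing down it reaches from about 0.275 to 1 m from the base axis. Payload 8.4 kg.
Tool frame: the origin (TCP) lies midway between the tips of the shut fingers; the grasp point (between the pads) lies 19 mm behind it; z points along the fingers, y is the direction in which the jaws open and shut (so a half turn about z gives the same grasp; the last joint's range is limited). The gripper opens to 85 mm and grips with 20 to 120 N. Pads are 22 mm wide; open, the fingers measure 114 mm over their backs; the gripper's body (76 mm by 85 mm) begins 54 mm behind the grasp point. The pads swing forward as they close: fully open they stand 13 mm farther back than shut.
Start: joints at [1.103, 0.353, 1.633, -0, 1.155, -0.002], TCP at [0.281, 0.558, 0.231] pointing down, gripper open.
Joint ranges: [-2.63, 2.63], [-0.92, 2.1], [0.06, 2.66], [-1.3, 4.44], [0, 2.69], [-3.02, 3.02]. Speed limits (rad/s): [2.22, 2.22, 2.79, 3.14, 3.14, 3.14].

INTERFACE

Orientations are given as a unit quaternion [w, x, y, z].
In Python, from station import * gives the robot as it stands.
- The arm moves only by the tool arm_command, never from a script. Its argument "steps" is a list of rows, each a list of 4 numbers: the shift along the tool's x, y, z in m, then the turn about the tool's z in rad. A call has 1 to 5 rows; each row is the pose to reach, as a shift and turn from the pose measured when the call began, along the tool's axes at that moment; what a row does not reach only later rows make up. A row lasts 1/10 s, in which the tool goes at most 50 mm and 8.59 degrees, less where a joint would pass 70% of its speed; a pose out of reach is approached as far as the arm can. A call with a gripper value outside its range is refused whole. "claw" is the opening, from 0 (shut) to 1 (fully open), set as the call begins (left out, the last holds). The fingers move at their own pace and stop on an object; "grip_force" is the grip in N (left out, the last holds). Time passes only in rows, so rows that repeat a pose let the fingers close. It gives the time, the measured TCP pose, the force and the opening at its end, in the units of the state.
- state(): the state, without advancing time (a new reading comes with each control period).
- grab_frame(name): name is "side" or "top"; returns a dict with "color" (384x512x3 uint8, red, green, blue), "fov_y" (degrees; the focal length in pixels is half the picture's height over the tangent of half this angle, whatever the lens; pixels are square), "cx", "cy" (the principal point, pixels), "origin" and "attitude" of the camera in the world. Camera axes: x right, y down, z forward; pixel columns grow to the right and rows downward; lengths in m; the calibration is good to about 2 mm. A picture is of the moment at which its call begins. There is no depth.
- sign_off(): hands the job in, once; it reports no verdict.
The state is a dict: "clock": time; "q": joint angles; "qvel": joint speeds; "joint_torque": joint torques, N m; "tcp_pos": TCP position; "orientation": TCP orientation; "ft_force": force on the tool from outside, world axes, zero at the start; "wrist_torque": the same for the moment, N m; "finger_gap": finger opening in m.
Only numpy, scipy, OpenCV 4.12 (cv2) and the standard library are available. Lean on these libraries where they do the work, as an engineer would, in place of code of your own. Each camera call takes 0.05 s, during which the arm holds its last target.

TASK

Press the loose candle insert fully down into the recess in the middle of the lantern foot until its body is flush with the socket rim. Then turn the knurled collar on that socket until its hidden keyways drop over the pins, push it fully home against its spring, and finish while still holding it down there. Leave the fishbowl, the votive cup and the jar standing where they are.

Things in the scene. Friction and masses are not known exactly. Their poses are not given: they have to be found in the camera images.
- lamp: Lantern foot, fixed. Origin: centre of its underside, on its upright axis (z up). Round black foot 120 mm across, 20 mm high; grey column 60 mm across from 20 to 40 mm height; its flat top is the shoulder on which the collar is home; grey socket tube 40 mm across from 40 to 80 mm height, with a round recess in its top. Its yaw tells nothing about the pins.
- pin_level (a point): Point on the lamp's axis at the height of the top of the pins, 50 mm above the table. Three steel pins, 120 degrees apart, 3.5 mm thick, stick 5.5 mm out of the socket tube under the collar. Their direction differs every time and is hidden by the collar: it has to be felt.
- spring_sleeve (a joint): Thin sprung steel sleeve round the socket, 60 mm across, between the pins and the shoulder, top 46 mm above the table: how far it is pressed down, m (0 free, 0.006 level with the shoulder). It takes 3 N to start and 10 N when fully down, and pushes the collar back up 6 mm when the collar is let go.
- recess_mouth (a point): Centre of the recess's mouth, level with the socket rim, 80 mm above the table, on the lamp's axis. The recess is 32 mm wide and 18 mm deep.
- contact_plate (a joint): Stiff brass contact plate in the recess floor: how far it is pressed down, m (0 standing 4 mm proud, 0.004 level with the floor). A candle insert merely set down stays 4 mm too high; pressed with more than 4 N (10 N is ample) it goes flush and stays there.
- candle_center (a point): Loose white candle insert, upright on the table, 30 to 50 g: round body 30 mm across, 18 mm tall (foot chamfered) and a stem 14 mm across, 20 mm tall on it; 38 mm in all. Point: on its axis, 19 mm above its underside, 1 mm above the body's top. For the recess hold it by the stem, fingertips not below the body's top (the collar stands level with the rim). Flush, the point is 81 mm above the table.
- collar_center (a point): Loose knurled aluminium collar round the socket, 60 mm across, 43 mm bore (1.5 mm play), 30 mm tall, 0.1 to 0.2 kg, resting on the pins, its top level with the rim. Point: on its axis, half-way up; 65 mm above the table at first, 55 mm when home. Its yaw tells nothing. Room for fingers all round.
- collar_foot (a point): Centre of the collar's underside, 15 mm below its centre. Three blind keyways in the bore, 120 degrees apart, 8.5 mm wide, open below, unseen from outside. Turning the collar 30 to 90 degrees, either way, brings them over the pins (within about 6 degrees); it then drops 4 mm on to the sprung sleeve and can be pushed the last 6 mm home.
- fishbowl: Bystander: round glass bowl, 120 mm across, 98 mm tall, loose. Origin: centre of its underside.
- votive: Bystander: small glass cup, 64 mm across the rim, 65 mm tall, loose. Origin: centre of its underside.
- jar: Bystander: glass jar, 84 mm across, 100 mm tall, loose. Origin: centre of its underside.
There are look-alikes about, which are no part of the job. What is shaped like the part that bears collar_center but black, brown or orange is not meant.

How it is judged:
By the outcome, as a careful person would: the job done as asked, in the order asked, and still so for the second after the job is handed in, while the arm keeps its last pose, push and grip.
It also fails if it takes over 72 s, if anything falls off the work surface, if the arm or the gripper's body presses on something with over 40 N, if the wrist force passes 120 N, or if a joint passes its speed limit or range.

## Working session

There is one attempt and no reset: what is moved stays moved. The work goes in short steps, Python scripts to look and compute and a tool call to move; the robot and the scene stay as the last step left them, time stands still between calls to the robot, and variables do not carry over. Pictures are saved under pics/ and viewed, and the job is handed in when it is done.

Besides the shell and the picture viewer there is one more tool, called as a command line: name --pt "numbers of a row" for each row, then --argument value for the rest. arm_command: Moves the arm, as the interface text tells. Its arguments: {"type":"object","properties":{"steps":{"type":"array"},"claw":{"type":"number"},"grip_force":{"type":"number"}},"required":["steps"]}

```bash
ls; mkdir -p pics; python3 - <<'E'
from station import *
import cv2
s=state()
for k,v in s.items(): print(k,v)
for n in("side","top"):
    f=grab_frame(n); print(n,{k:v for k,v in f.items() if k!="color"})
    cv2.imwrite(f"pics/{n}0.png",cv2.cvtColor(f["color"],cv2.COLOR_RGB2BGR))
E
```

```text
pics
clock 0.0
q [ 1.10260455e+00  3.53631701e-01  1.63414068e+00  1.63651243e-05
  1.15519207e+00 -2.39729848e-03]
qvel [ 7.12369295e-04 -7.95827955e-04  1.90966258e-03 -2.51148157e-04
 -1.37769203e-03 -6.84429871e-05]
joint_torque [ 1.32219186e-03 -6.05268645e+01 -3.42062330e+01  9.08953348e-05
  9.41460778e-03  1.14282523e-05]
tcp_pos [0.28048694 0.55799364 0.23056915]
orientation [-1.67181276e-04  2.30800670e-01  9.73000812e-01 -6.65257027e-04]
ft_force [0.3884234  0.50913789 0.28293607]
wrist_torque [-0.03039478 -0.01660674  0.0155659 ]
finger_gap 0.08524433581096653
side {'fov_y': 51.574334663339634, 'cx': 267.1989288518248, 'cy': 191.73408224399176, 'origin': array([ 0.38553358, -0.61556876,  0.85530901]), 'attitude': array([-0.33504976,  0.93046214, -0.14144587,  0.04444009])}
top {'fov_y': 44.79735990085124, 'cx': 265.8875572544716, 'cy': 193.23064430233106, 'origin': array([ 0.34782306, -0.0046667 ,  1.59212782]), 'attitude': array([-0.04878257,  0.71480742, -0.69595794,  0.04809523])}
```

View pics/side0.png

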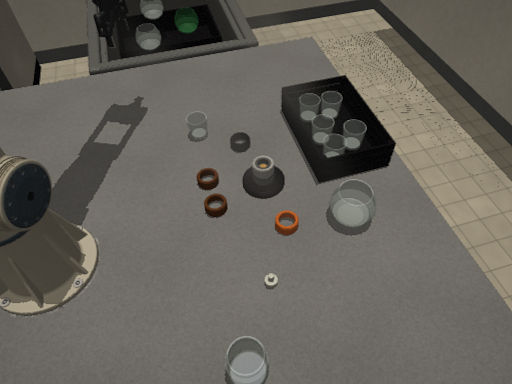

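View pics/top0.png

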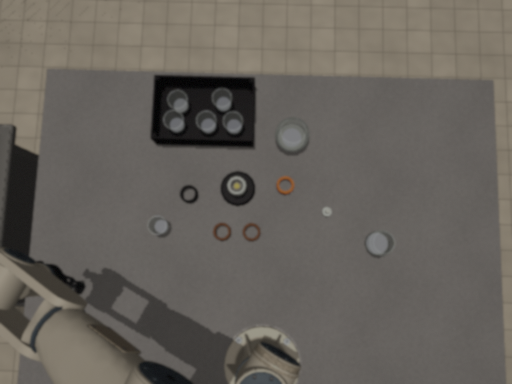

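The side view shows the lamp at about (263,170) and the candle at (271,280). In the top view the lamp is at (237,186) and the candle at (327,211). I'll enlarge both.

```bash
cat > h.py <<'E'
import numpy as np, cv2
from scipy.spatial.transform import Rotation as R
def rot(q): return R.from_quat([q[1],q[2],q[3],q[0]])
def ray(f,u,v):
    F=f["color"].shape[0]/2/np.tan(np.radians(f["fov_y"]/2))
    d=rot(f["attitude"]).apply([(u-f["cx"])/F,(v-f["cy"])/F,1]); return np.array(f["origin"]),d
def atz(f,u,v,z):
    o,d=ray(f,u,v); return o+d*(z-o[2])/d[2]
def proj(f,p):
    F=f["color"].shape[0]/2/np.tan(np.radians(f["fov_y"]/2))
    c=rot(f["attitude"]).inv().apply(np.array(p)-f["origin"]); return c[...,:2]/c[...,2:]*F+[f["cx"],f["cy"]]
def circ(c,r,z,n=48):
    a=np.linspace(0,2*np.pi,n,endpoint=False); return np.c_[c[0]+r*np.cos(a),c[1]+r*np.sin(a),np.full(n,z)]
def crop(f,u,v,w,h,s,name,circs=()):
    im=cv2.cvtColor(f["color"],cv2.COLOR_RGB2BGR)[v:v+h,u:u+w]
    im=cv2.resize(im,None,fx=s,fy=s,interpolation=cv2.INTER_CUBIC)
    for c in circs:
        p=(proj(f,c)-[u,v]+.5)*s-.5
        cv2.polylines(im,[np.round(p).astype(np.int32)],True,(0,255,255),1)
    cv2.imwrite("pics/"+name,im)
E
python3 - <<'E'
from station import *
from h import *
f=grab_frame("side"); g=grab_frame("top")
np.save("side0.npy",f,allow_pickle=True);np.save("top0.npy",g,allow_pickle=True)
print("lamp top",atz(g,237,187,.0),atz(g,237,185.5,.08),"side",atz(f,263,161,.08))
print("candle",atz(g,327,211,.038),atz(f,271,276,.038))
crop(f,233,140,60,60,9,"s_lamp.png");crop(f,250,262,40,30,14,"s_can.png")
crop(g,212,162,50,50,10,"t_lamp.png");crop(g,312,196,30,30,16,"t_can.png")
E
python3 -c "
import cv2,numpy as np
a=[cv2.imread('pics/'+n) for n in('s_lamp.png','t_lamp.png','s_can.png','t_can.png')]
for n,x in zip('abcd',a):print(x.shape)
"
```

```text
lamp top [0.58652021 0.10021171 0.        ] [0.5795053  0.09511688 0.08      ] side [0.58460132 0.10466158 0.08      ]
candle [ 0.50762598 -0.20656137  0.038     ] [ 0.50916533 -0.20789363  0.038     ]
(540, 540, 3)
(500, 500, 3)
(420, 560, 3)
(480, 480, 3)
```

View pics/s_lamp.png

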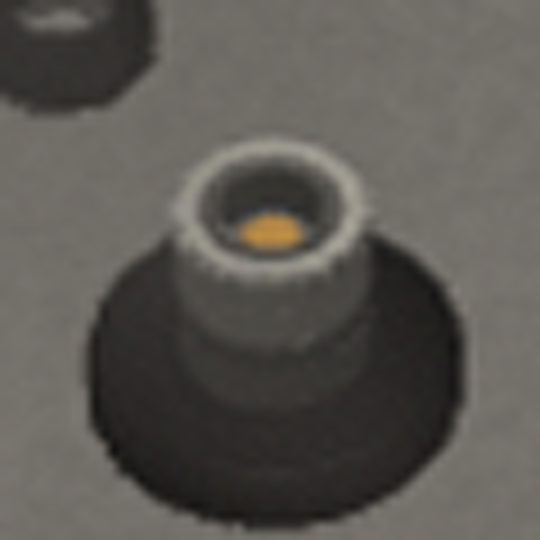

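View pics/t_lamp.png

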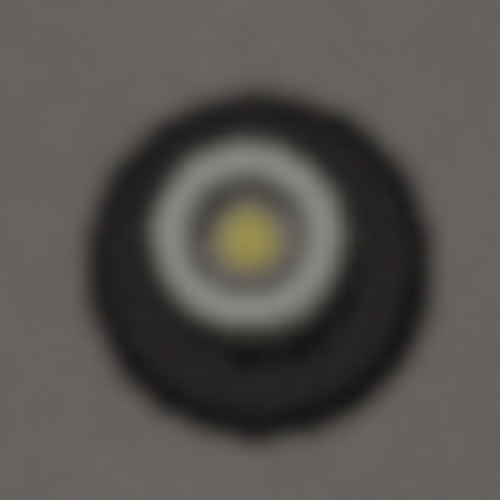

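View pics/s_can.png

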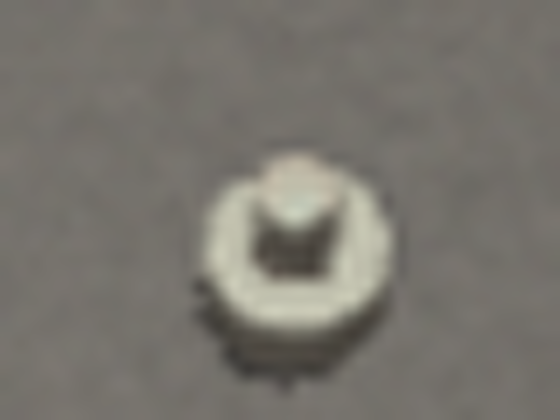

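View pics/t_can.png

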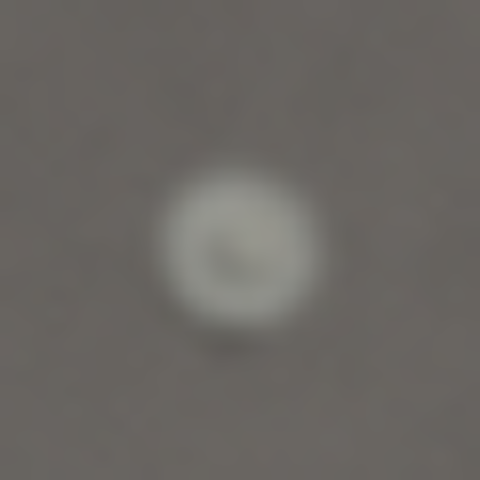

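```bash
python3 - <<'E'
from h import *
f=np.load("side0.npy",allow_pickle=True).item();g=np.load("top0.npy",allow_pickle=True).item()
print("lamp side",atz(f,263.0,162.55,.08),"top",atz(g,236.4,184.95,.08),"foot top",atz(g,212+26.2-.45,162+26.55-.45,.01))
print("candle side body",atz(f,270.8,278.6,.018),"stem",atz(f,270.95,274.75,.038),"top",atz(g,312+240/16-.5,196+248/16-.5,.018))
for L in[(.5815,.0985),]:
    C=(.508,-.208)
    crop(f,233,140,60,60,9,"s_lamp2.png",[circ(L,.03,.08),circ(L,.06,0.02),circ(L,.03,.05)])
    crop(g,212,162,50,50,10,"t_lamp2.png",[circ(L,.03,.08),circ(L,.06,0.0)])
    crop(f,250,262,40,30,14,"s_can2.png",[circ(C,.015,.018),circ(C,.007,.038),circ(C,.015,0.003)])
    crop(g,312,196,30,30,16,"t_can2.png",[circ(C,.015,.018)])
a=[cv2.resize(cv2.imread(f'pics/{n}2.png'),(400,300 if n=='s_can' else 400)) for n in('s_lamp','t_lamp','s_can','t_can')]
a=[cv2.resize(x,(400,300)) for x in a]
cv2.imwrite("pics/m.png",np.vstack([np.hstack(a[:2]),np.hstack(a[2:])]))
E
```

```text
lamp side [0.58294574 0.09912698 0.08      ] top [0.58127923 0.097151   0.08      ] foot top [0.58127263 0.09684482 0.01      ]
candle side body [ 0.50976609 -0.20411195  0.018     ] stem [ 0.50999379 -0.20486755  0.038     ] top [ 0.50963709 -0.20746319  0.018     ]
```

View pics/m.png

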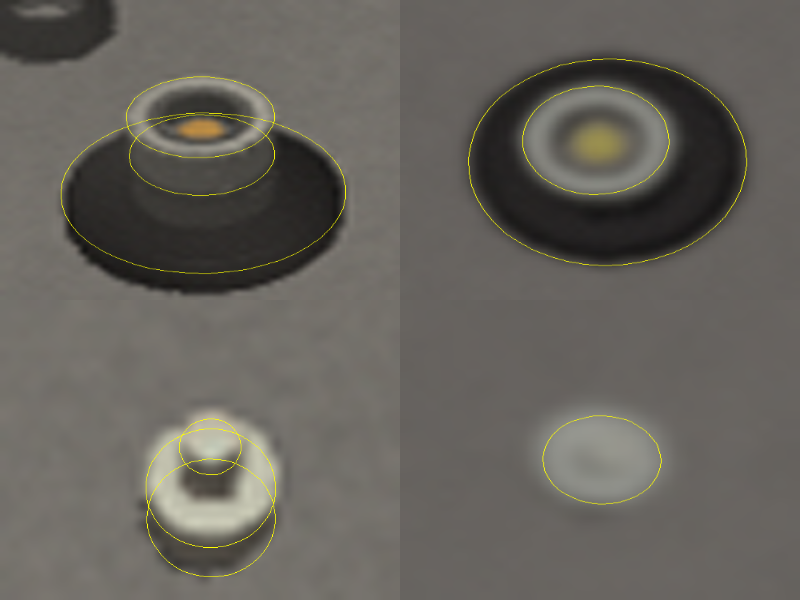

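```bash
cat >> h.py <<'E'
def rel(s,p):
    return rot(s["orientation"]).inv().apply(np.array(p)-s["tcp_pos"])
def show(s):
    r=rot(s["orientation"]).as_matrix()
    print("t %.2f tcp %s xaxis %s tilt %s F %s gap %.4f q6 %.2f"%(s["clock"],np.round(s["tcp_pos"],4),np.round(r[:,0],3),np.round(r[:2,2],4),np.round(s["ft_force"],2),s["finger_gap"],s["q"][5]))
E
python3 - <<'E'
from station import *
from h import *
s=state();show(s)
print(rel(s,[.5097,-.2057,.16]))
for k,uv in dict(orange=(286,185),br1=(222,232),br2=(252,232),black=(189,194),bowl=(292,136),votive=(159,226),jar=(378,243)).items(): print(k,atz(np.load("top0.npy",allow_pickle=True).item(),*uv,.03))
E
```

```text
t 0.20 tcp [0.2806 0.5582 0.2308] xaxis [-0.893  0.449 -0.   ] tilt [-0.0004 -0.0008] F [-0.14 -0.34 -0.72] gap 0.0851 q6 -0.00
[-0.54778056 -0.57950342  0.07133797]
orange [ 0.59333636 -0.0677315   0.03      ]
br1 [0.42847519 0.14305924 0.03      ]
br2 [0.43115603 0.04270842 0.03      ]
black [0.55373082 0.25974696 0.03      ]
bowl [ 0.76460463 -0.08484144  0.03      ]
votive [0.44289335 0.3549242  0.03      ]
jar [ 0.40577084 -0.37865749  0.03      ]
```

arm_command --pt "-0.033 -0.035 0 0" --pt "-0.066 -0.07 0 0" --pt "-0.1 -0.105 0 0" --pt "-0.134 -0.14 0 0" --pt "-0.168 -0.176 0 0" --claw 1

```text
clock: 0.7
tcp_pos: [0.3518, 0.3237, 0.231]
orientation: [0.0, 0.231, 0.973, -0.0]
ft_force: [1.2, -0.1, 0.2]
finger_gap: 0.0852
```

arm_command --pt "-0.033 -0.035 0 0" --pt "-0.066 -0.07 0 0" --pt "-0.1 -0.105 0 0" --pt "-0.134 -0.14 0 0" --pt "-0.168 -0.176 0 0"

```text
clock: 1.2
tcp_pos: [0.4232, 0.0892, 0.2313]
orientation: [0.0, 0.23, 0.973, -0.0]
ft_force: [1.0, 0.7, 0.1]
finger_gap: 0.0854
```

```bash
python3 - <<'E'
from station import *
from h import *
s=state();show(s);print(rel(s,[.5097,-.2057,.1]))
E
```

```text
t 1.20 tcp [0.4232 0.0892 0.2313] xaxis [-0.894  0.448 -0.001] tilt [ 0.0006 -0.0005] F [0.97 0.74 0.11] gap 0.0854 q6 -0.90
[-0.20942604 -0.22480048  0.13155031]
```

arm_command --pt "-0.034 -0.036 0 0" --pt "-0.068 -0.072 0 0" --pt "-0.102 -0.109 0.01 0" --pt "-0.136 -0.145 0.03 0" --pt "-0.17 -0.182 0.05 0"

```text
clock: 1.7
tcp_pos: [0.4917, -0.1434, 0.1849]
orientation: [0.001, 0.231, 0.973, -0.0]
ft_force: [0.1, 0.9, 0.9]
finger_gap: 0.0854
```

arm_command --pt "-0.02 -0.021 0.03 0" --pt "-0.039 -0.042 0.06 0" --pt "-0.039 -0.042 0.08 0" --pt "-0.039 -0.042 0.08 0"

```text
clock: 2.1
tcp_pos: [0.5057, -0.1986, 0.1021]
orientation: [-0.002, 0.231, 0.973, 0.0]
ft_force: [0.1, 0.6, 0.6]
finger_gap: 0.0855
```

```bash
python3 - <<'E'
from station import *
from h import *
s=state();show(s);print(rel(s,[.5097,-.2057,.0198]))
f=grab_frame("side"); crop(f,220,230,100,80,7,"s1.png")
E
```

```text
t 2.10 tcp [ 0.5057 -0.1986  0.1021] xaxis [-0.893  0.45   0.003] tilt [-0.0031  0.0013] F [0.11 0.61 0.57] gap 0.0855 q6 -1.48
[-0.00702456 -0.0045713   0.08224947]
```

View pics/s1.png

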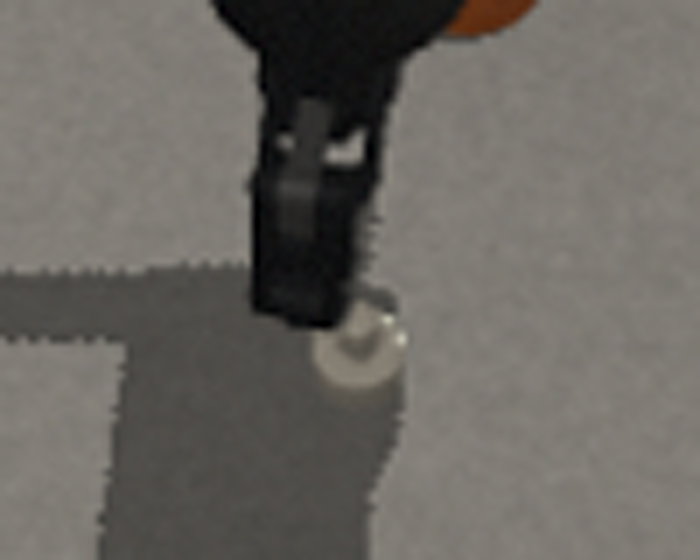

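The near finger is at about (300,310) in the crop, with the candle at (358,345) beyond it and still clear. I'll centre and descend.

arm_command --pt "-0.007 -0.0045 0.02 0" --pt "-0.007 -0.0045 0.05 0" --pt "-0.007 -0.0045 0.075 0" --pt "-0.007 -0.0045 0.075 0" --pt "-0.007 -0.0045 0.075 0"

```text
clock: 2.65
tcp_pos: [0.5114, -0.2052, 0.03]
orientation: [-0.0, 0.231, 0.973, 0.0]
ft_force: [0.8, 0.3, 0.2]
finger_gap: 0.0851
```

```bash
python3 - <<'E'
from station import *
from h import *
s=state();show(s);print(rel(s,[.5097,-.2057,.0198]))
E
```

```text
t 2.65 tcp [ 0.5114 -0.2052  0.03  ] xaxis [-0.894  0.449  0.001] tilt [-0.0005  0.0003] F [0.76 0.31 0.18] gap 0.0851 q6 -1.49
[ 0.00124245 -0.00123685  0.01023985]
```

arm_command --pt "0.001 -0.001 0.01 0" --pt "0.001 -0.001 0.01 0"

```text
clock: 2.85
tcp_pos: [0.5103, -0.2056, 0.0207]
orientation: [0.0, 0.23, 0.973, -0.0]
ft_force: [-0.4, -0.1, -0.7]
finger_gap: 0.0853
```

arm_command --pt "0 0 0 0" --pt "0 0 0 0" --pt "0 0 0 0" --pt "0 0 0 0" --pt "0 0 0 0" --claw 0 --grip_force 40

```text
clock: 3.35
tcp_pos: [0.5103, -0.2056, 0.0207]
orientation: [0.0, 0.23, 0.973, -0.0]
ft_force: [0.4, -0.3, 1.5]
finger_gap: 0.013
```

arm_command --pt "0 0 0 0" --pt "0 0 0 0" --pt "0 0 0 0"

```text
clock: 3.65
tcp_pos: [0.5104, -0.2056, 0.0207]
orientation: [0.0, 0.23, 0.973, -0.0]
ft_force: [-0.1, 0.2, -0.0]
finger_gap: 0.012
```

```bash
python3 - <<'E'
from station import *
from h import *
s=state();show(s)
E
```

```text
t 3.65 tcp [ 0.5104 -0.2056  0.0207] xaxis [-0.894  0.449 -0.001] tilt [ 0.0006 -0.0002] F [-0.13  0.18 -0.04] gap 0.0120 q6 -1.49
```

arm_command --pt "0 0 -0.03 0" --pt "0 0 -0.07 0" --pt "0 0 -0.11 0" --pt "0 0 -0.13 0" --pt "0 0 -0.13 0"

```text
clock: 4.15
tcp_pos: [0.5122, -0.2064, 0.1539]
orientation: [0.003, 0.23, 0.973, -0.0]
ft_force: [0.3, 0.2, -0.5]
finger_gap: 0.0122
```

```bash
python3 - <<'E'
from station import *
from h import *
s=state();show(s)
f=grab_frame("side");g=grab_frame("top"); 
p=proj(f,s["tcp_pos"]);print(p,proj(g,s["tcp_pos"]))
crop(f,int(p[0])-40,int(p[1])-40,80,70,8,"s2.png")
print(rel(s,[.582,.098,.15]))
E
```

```text
t 4.15 tcp [ 0.5122 -0.2064  0.1539] xaxis [-0.894  0.449 -0.006] tilt [ 0.0058 -0.0023] F [ 0.3   0.22 -0.45] gap 0.0122 q6 -1.49
[271.92052307 248.22552647] [331.84334548 205.84818679]
[0.07416266 0.30337708 0.00359809]
```

View pics/s2.png

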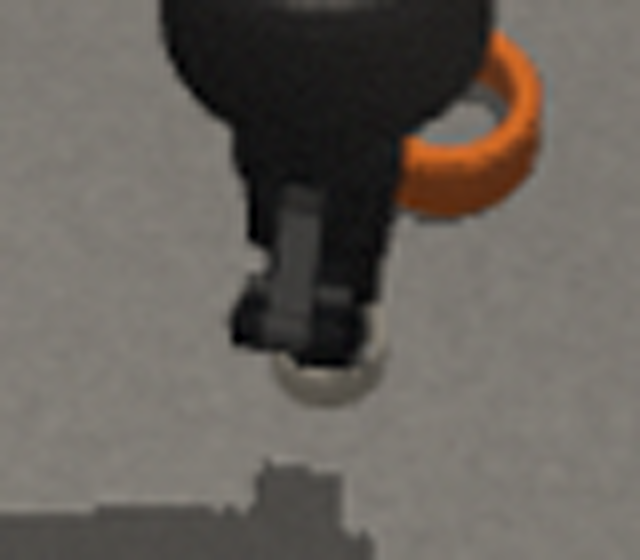

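The candle is held: its body shows below the fingers at about (330,375). Next I'll carry it to the lamp.

arm_command --pt "0.011 0.047 0 0" --pt "0.022 0.094 0 0" --pt "0.034 0.14 0 0" --pt "0.046 0.187 0 0" --pt "0.058 0.234 0 0"

```text
clock: 4.75
tcp_pos: [0.5623, 0.0314, 0.1486]
orientation: [-0.001, 0.231, 0.973, -0.0]
ft_force: [0.9, -0.5, 0.2]
finger_gap: 0.0119
```

arm_command --pt "0.01 0.046 0 0" --pt "0.019 0.077 0.0 0" --pt "0.019 0.077 0.01 0" --pt "0.019 0.077 0.015 0" --pt "0.019 0.077 0.015 0"

```text
clock: 5.25
tcp_pos: [0.5781, 0.1076, 0.1313]
orientation: [-0.003, 0.231, 0.973, -0.001]
ft_force: [-0.4, -0.6, -0.4]
finger_gap: 0.0123
```

```bash
python3 - <<'E'
from station import *
from h import *
s=state();show(s)
print(rel(s,[.582,.098,.125]))
E
```

```text
t 5.25 tcp [0.5781 0.1076 0.1313] xaxis [-0.893  0.449  0.005] tilt [-0.0062 -0.0015] F [-0.43 -0.61 -0.41] gap 0.0123 q6 -0.92
[-0.00780673 -0.0067692   0.00630808]
```

arm_command --pt "-0.008 -0.007 0.006 0" --pt "-0.008 -0.007 0.006 0" --pt "-0.008 -0.007 0.006 0" --pt "-0.008 -0.007 0.006 0"

```text
clock: 5.65
tcp_pos: [0.5822, 0.0971, 0.1255]
orientation: [-0.003, 0.231, 0.973, -0.001]
ft_force: [0.1, 0.4, 0.1]
finger_gap: 0.0122
```

```bash
python3 - <<'E'
from station import *
from h import *
s=state();show(s)
print(rel(s,[.582,.098,.125]))
f=grab_frame("side");g=grab_frame("top")
np.save("side1.npy",f,allow_pickle=True);np.save("top1.npy",g,allow_pickle=True)
t=np.array(s["tcp_pos"])
crop(f,230,120,70,70,8,"s3.png",[circ(t,.015,t[2]-.003),circ(t,.015,t[2]-.02),circ((.582,.098),.03,.08)])
crop(g,212,162,50,50,10,"t3.png")
E
```

```text
t 5.65 tcp [0.5822 0.0971 0.1255] xaxis [-0.893  0.45   0.005] tilt [-0.0059 -0.0014] F [0.05 0.41 0.07] gap 0.0122 q6 -0.94
[0.00059148 0.00066699 0.00051457]
```

View pics/s3.png

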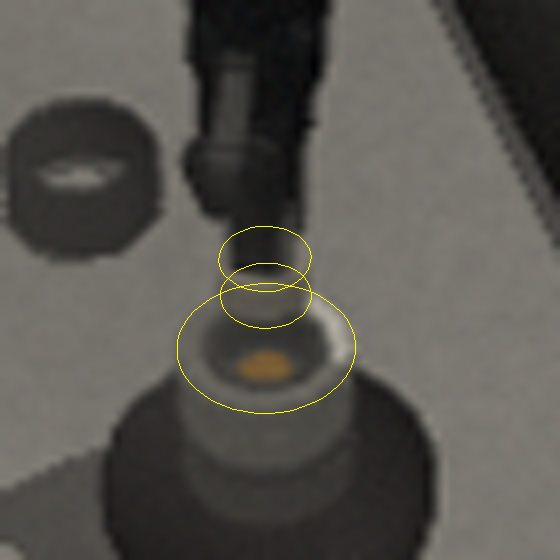

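View pics/t3.png

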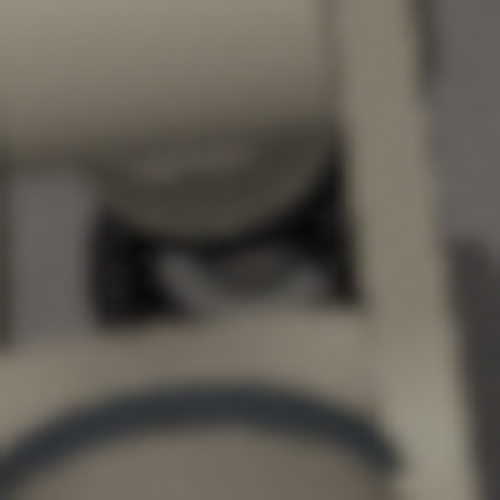

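```bash
python3 - <<'E'
from h import *
f=np.load("side1.npy",allow_pickle=True).item()
f2=dict(f); f2["color"]=np.clip(f["color"].astype(float)*2,0,255).astype(np.uint8)
crop(f2,245,140,40,40,14,"s4.png")
E
```

```text
(no output)
```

View pics/s4.png

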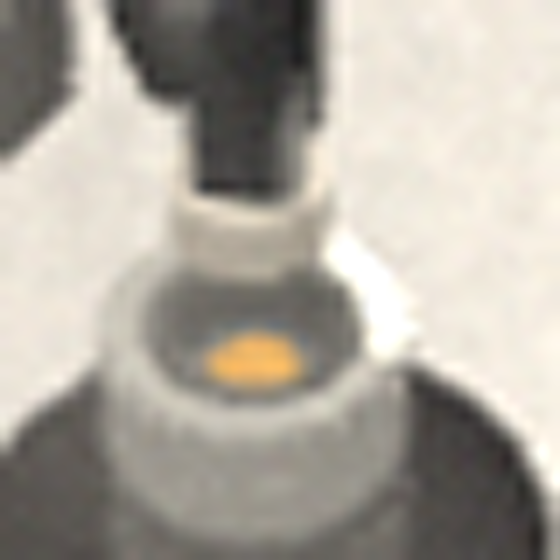

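```bash
python3 - <<'E'
from h import *
f=np.load("side1.npy",allow_pickle=True).item()
t=np.array([.5822,.0971,.1255])
def k(c): p=(proj(f,c)-[245,140]+.5)*14-.5; return np.round([p[:,0].min(),p[:,0].max(),p[:,1].min(),p[:,1].max()])
for r in(.012,.0135,.015): print("bottom",r,k(circ(t,r,t[2]-.0207)),k(circ(t,r,t[2]-.0187)))
print("body top",k(circ(t,.015,t[2]-.0027)))
for L in[(.582,.098)]: print(k(circ(L,.016,.08)),k(circ(L,.03,.08)))
E
```

```text
bottom 0.012 [192. 319. 194. 285.] [191. 319. 187. 278.]
bottom 0.0135 [184. 327. 189. 291.] [183. 327. 181. 284.]
bottom 0.015 [176. 335. 183. 297.] [175. 334. 176. 289.]
body top [173. 334. 115. 229.]
[172. 339. 268. 388.] [ 99. 411. 216. 443.]
```

```bash
python3 - <<'E'
from station import *
from h import *
s=state();show(s)
print(rel(s,[.582,.0983,.103]))
E
```

```text
t 5.75 tcp [0.5823 0.0976 0.1256] xaxis [-0.893  0.449  0.004] tilt [-0.0056 -0.0014] F [-1.01 -0.51 -0.32] gap 0.0120 q6 -0.94
[0.00046204 0.00063752 0.0226472 ]
```

arm_command --pt "0.0005 0.0006 0.008 0" --pt "0.0005 0.0006 0.016 0" --pt "0.0005 0.0006 0.02 0" --pt "0.0005 0.0006 0.02 0"

```text
clock: 6.15
tcp_pos: [0.5812, 0.0983, 0.1045]
orientation: [-0.003, 0.231, 0.973, -0.002]
ft_force: [0.1, -0.0, 0.3]
finger_gap: 0.0121
```

```bash
python3 - <<'E'
from station import *
from h import *
s=state();show(s)
print(rel(s,[.582,.0983,.095]))
E
```

```text
t 6.15 tcp [0.5812 0.0983 0.1045] xaxis [-0.893  0.449  0.006] tilt [-0.0074 -0.0017] F [ 0.06 -0.01  0.31] gap 0.0121 q6 -0.94
[-0.00075513  0.00038711  0.00952032]
```

arm_command --pt "-0.0007 0.0004 0.002 0" --pt "-0.0007 0.0004 0.004 0" --pt "-0.0007 0.0004 0.006 0" --pt "-0.0007 0.0004 0.006 0"

```text
clock: 6.55
tcp_pos: [0.5819, 0.0983, 0.0983]
orientation: [-0.004, 0.231, 0.973, -0.002]
ft_force: [-0.1, -0.4, 0.1]
finger_gap: 0.0123
```

```bash
python3 - <<'E'
from station import *
from h import *
s=state();show(s)
print(rel(s,[.582,.0983,.095]))
E
```

```text
t 6.55 tcp [0.5819 0.0983 0.0983] xaxis [-0.893  0.449  0.006] tilt [-0.0078 -0.0018] F [-0.13 -0.43  0.08] gap 0.0123 q6 -0.94
[-1.44556384e-04  9.38571631e-05  3.26673850e-03]
```

arm_command --pt "0 0 0.002 0" --pt "0 0 0.004 0" --pt "0 0 0.006 0" --pt "0 0 0.008 0" --pt "0 0 0.008 0"

```text
clock: 7.05
tcp_pos: [0.582, 0.0984, 0.0901]
orientation: [-0.003, 0.231, 0.973, -0.002]
ft_force: [0.4, 0.3, -1.5]
finger_gap: 0.0123
```

```bash
python3 - <<'E'
from station import *
from h import *
s=state();show(s)
E
```

```text
t 7.05 tcp [0.582  0.0984 0.0901] xaxis [-0.893  0.449  0.006] tilt [-0.0075 -0.0016] F [ 0.43  0.27 -1.53] gap 0.0123 q6 -0.94
```

Inserted about 10 mm with no side force. I'll press further.

arm_command --pt "0 0 0.002 0" --pt "0 0 0.0035 0" --pt "0 0 0.0035 0"

```text
clock: 7.35
tcp_pos: [0.582, 0.0984, 0.0865]
orientation: [-0.003, 0.231, 0.973, -0.002]
ft_force: [1.7, 1.1, -0.0]
finger_gap: 0.0122
```

arm_command --pt "0 0 0.002 0" --pt "0 0 0.003 0" --pt "0 0 0.003 0"

```text
clock: 7.65
tcp_pos: [0.582, 0.0984, 0.0835]
orientation: [-0.003, 0.231, 0.973, -0.002]
ft_force: [0.4, 0.9, 2.4]
finger_gap: 0.0124
```

```bash
python3 - <<'E'
from station import *
from h import *
s=state();show(s)
E
```

```text
t 7.65 tcp [0.582  0.0984 0.0835] xaxis [-0.893  0.449  0.006] tilt [-0.0073 -0.0015] F [0.44 0.91 2.38] gap 0.0124 q6 -0.94
```

arm_command --pt "0 0 0.001 0" --pt "0 0 0.0015 0" --pt "0 0 0.0015 0"

```text
clock: 7.95
tcp_pos: [0.5821, 0.0984, 0.0827]
orientation: [-0.003, 0.231, 0.973, -0.002]
ft_force: [-2.5, -0.2, 10.9]
finger_gap: 0.012
```

```bash
python3 - <<'E'
from station import *
from h import *
s=state();show(s)
E
```

```text
t 7.95 tcp [0.5821 0.0984 0.0827] xaxis [-0.893  0.449  0.006] tilt [-0.007  -0.0015] F [-2.46 -0.15 10.87] gap 0.0120 q6 -0.94
```

arm_command --pt "0 0 0.0012 0" --pt "0 0 0.0014 0" --pt "0 0 0.0014 0"

```text
clock: 8.25
tcp_pos: [0.5822, 0.0984, 0.0826]
orientation: [-0.003, 0.231, 0.973, -0.002]
ft_force: [-4.7, -1.8, 18.0]
finger_gap: 0.0121
```

```bash
python3 - <<'E'
from station import *
from h import *
s=state();show(s)
f=grab_frame("side")
f["color"]=np.clip(f["color"].astype(float)*2,0,255).astype(np.uint8)
crop(f,240,130,50,50,12,"s5.png")
E
```

```text
t 8.25 tcp [0.5822 0.0984 0.0826] xaxis [-0.893  0.449  0.005] tilt [-0.0067 -0.0015] F [-4.73 -1.75 18.03] gap 0.0121 q6 -0.94
```

View pics/s5.png

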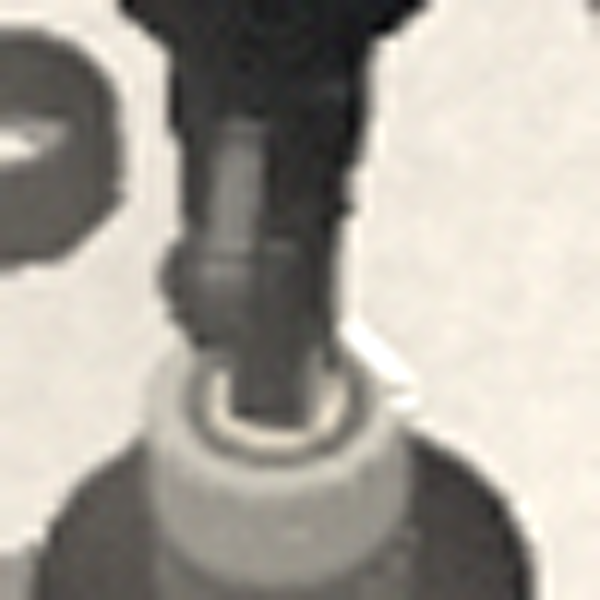

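The image shows the white body level with the socket rim at about (275,425), inside the collar. I'll release it and back off.

arm_command --pt "0 0 0 0" --pt "0 0 0 0" --pt "0 0 0 0" --claw 1

```text
clock: 8.6
tcp_pos: [0.5818, 0.0982, 0.0822]
orientation: [-0.003, 0.231, 0.973, -0.002]
ft_force: [-0.3, -0.2, 0.2]
finger_gap: 0.0549
```

arm_command --pt "0 0 -0.01 0" --pt "0 0 -0.04 0" --pt "0 0 -0.07 0" --pt "0 0 -0.07 0"

```text
clock: 9.0
tcp_pos: [0.585, 0.0988, 0.1566]
orientation: [-0.0, 0.231, 0.973, -0.0]
ft_force: [0.3, -0.0, 0.7]
finger_gap: 0.0855
```

```bash
python3 - <<'E'
from station import *
from h import *
s=state();show(s)
f=grab_frame("side")
L=(.5822,.0984)
f["color"]=np.clip(f["color"].astype(float)*2,0,255).astype(np.uint8)
crop(f,240,130,50,50,12,"s6.png",[circ(L,.015,.08),circ(L,.007,.1)])
crop(f,240,130,50,50,12,"s6b.png")
cv2.imwrite("pics/s6.png",np.hstack([cv2.imread("pics/s6.png"),cv2.imread("pics/s6b.png")])[:,:800] if 0 else cv2.resize(np.hstack([cv2.imread("pics/s6.png"),cv2.imread("pics/s6b.png")]),(800,400)))
E
```

```text
t 9.00 tcp [0.585  0.0988 0.1566] xaxis [-0.893  0.449  0.001] tilt [-0.001  -0.0006] F [ 0.27 -0.04  0.7 ] gap 0.0855 q6 -0.94
```

View pics/s6.png

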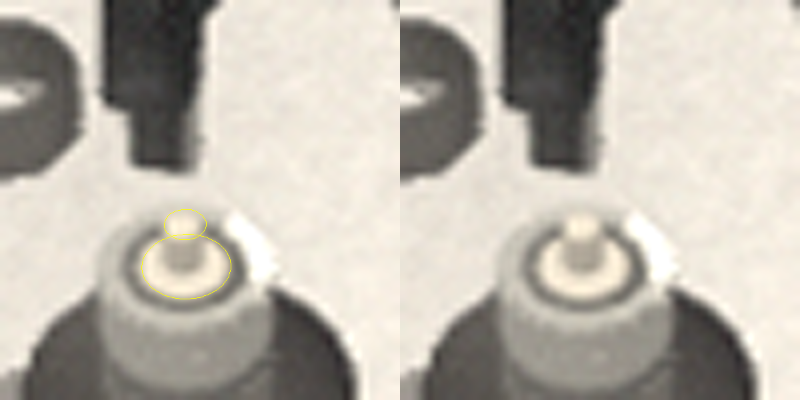

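The candle matches the flush overlay: body top at (185,265), stem top at (185,222). Next is the collar.

```bash
python3 - <<'E'
from station import *
from h import *
s=state();show(s)
print(rel(s,[.5822,.0984,.05]))
E
```

```text
t 9.05 tcp [0.5838 0.0986 0.1546] xaxis [-0.893  0.449  0.003] tilt [-0.0034 -0.001 ] F [ 0.27 -0.07 -0.32] gap 0.0854 q6 -0.94
[ 0.00108882 -0.00067519  0.10456748]
```

arm_command --pt "0.001 -0.0007 0.03 0" --pt "0.001 -0.0007 0.06 0" --pt "0.001 -0.0007 0.085 0" --pt "0.001 -0.0007 0.1 0" --pt "0.001 -0.0007 0.104 0"

```text
clock: 9.55
tcp_pos: [0.5807, 0.098, 0.0484]
orientation: [-0.003, 0.231, 0.973, -0.002]
ft_force: [-0.1, -1.2, -0.4]
finger_gap: 0.0859
```

arm_command --pt "0 0 0 0" --pt "0 0 0 0"

```text
clock: 9.75
tcp_pos: [0.581, 0.0981, 0.0489]
orientation: [-0.003, 0.231, 0.973, -0.002]
ft_force: [-0.3, 0.9, 0.9]
finger_gap: 0.0854
```

```bash
python3 - <<'E'
from station import *
from h import *
s=state();show(s)
print(rel(s,[.5822,.0984,.049]))
E
```

```text
t 9.75 tcp [0.581  0.0981 0.0489] xaxis [-0.893  0.449  0.005] tilt [-0.0067 -0.0016] F [-0.33  0.93  0.87] gap 0.0854 q6 -0.94
[-0.00095586  0.00080192 -0.00010339]
```

arm_command --pt "-0.001 0.0008 0 0" --pt "-0.001 0.0008 0 0" --pt "-0.001 0.0008 0 0" --pt "-0.001 0.0008 0 0" --pt "-0.001 0.0008 0 0" --claw 0 --grip_force 50

```text
clock: 10.25
tcp_pos: [0.5832, 0.0984, 0.0503]
orientation: [-0.002, 0.231, 0.973, -0.001]
ft_force: [-0.1, -0.4, 5.8]
finger_gap: 0.0586
```

arm_command --pt "0 0 0 0" --pt "0 0 0 0" --pt "0 0 0 0"

```text
clock: 10.55
tcp_pos: [0.5835, 0.0985, 0.0505]
orientation: [-0.002, 0.231, 0.973, -0.001]
ft_force: [0.9, -0.2, -0.0]
finger_gap: 0.0587
```

```bash
python3 - <<'E'
from station import *
from h import *
s=state();show(s);print(s["wrist_torque"])
E
```

```text
t 10.55 tcp [0.5835 0.0985 0.0505] xaxis [-0.893  0.449  0.003] tilt [-0.004  -0.0013] F [ 0.89 -0.23 -0.03] gap 0.0587 q6 -0.94
[-0.01650555 -0.02895627  0.00366033]
```

arm_command --pt "0 0 0.0007 0.07" --pt "0 0 0.0007 0.14"

```text
clock: 10.75
tcp_pos: [0.584, 0.0984, 0.0504]
orientation: [-0.001, 0.3, 0.954, -0.001]
ft_force: [-0.6, -0.4, 5.6]
finger_gap: 0.059
```

```bash
python3 - <<'E'
from station import *
from h import *
s=state();show(s);print(s["wrist_torque"])
E
```

```text
t 10.75 tcp [0.584  0.0984 0.0504] xaxis [-0.821  0.572  0.002] tilt [-0.0029 -0.0014] F [-0.58 -0.39  5.64] gap 0.0590 q6 -0.80
[-0.15492471  0.06907588  0.10811125]
```

arm_command --pt "0.0007 -0.0005 0.0007 0.07" --pt "0.0007 -0.0005 0.0007 0.14"

```text
clock: 10.95
tcp_pos: [0.5838, 0.0983, 0.0504]
orientation: [-0.0, 0.367, 0.93, -0.001]
ft_force: [-0.7, -0.9, 3.7]
finger_gap: 0.0583
```

arm_command --pt "0.0 0 0.0007 0.07" --pt "0.0 0 0.0007 0.14"

```text
clock: 11.15
tcp_pos: [0.5843, 0.0981, 0.0503]
orientation: [0.0, 0.432, 0.902, -0.001]
ft_force: [-0.5, -2.5, 7.2]
finger_gap: 0.0583
```

```bash
python3 - <<'E'
from station import *
from h import *
s=state();show(s);print(s["wrist_torque"])
E
```

```text
t 11.15 tcp [0.5843 0.0981 0.0503] xaxis [-0.627  0.779 -0.001] tilt [-0.0007 -0.0019] F [-0.54 -2.47  7.21] gap 0.0583 q6 -0.51
[-0.3186336   0.24106984  0.12375536]
```

arm_command --pt "0.0006 -0.0008 0.0007 0.07" --pt "0.0006 -0.0008 0.0007 0.12"

```text
clock: 11.35
tcp_pos: [0.5838, 0.0978, 0.0504]
orientation: [0.001, 0.486, 0.874, -0.001]
ft_force: [-0.5, -1.4, 6.9]
finger_gap: 0.0588
```

arm_command --pt "0.0005 -0.0008 0.0007 0.06" --pt "0.0005 -0.0008 0.0007 0.12"

```text
clock: 11.55
tcp_pos: [0.5837, 0.0979, 0.0502]
orientation: [0.002, 0.539, 0.842, -0.0]
ft_force: [1.8, -1.0, 1.2]
finger_gap: 0.0585
```

arm_command --pt "0.0 0 0.0007 0.06" --pt "0.0 0 0.0007 0.12"

```text
clock: 11.75
tcp_pos: [0.5836, 0.0978, 0.0495]
orientation: [0.001, 0.589, 0.808, -0.0]
ft_force: [0.7, -0.6, -1.7]
finger_gap: 0.0584
```

The upward force has vanished and z is falling at a turn of about 46°, so the keyways look to be over the pins. I'll stop turning and push down.

arm_command --pt "0.0 0 0.001 0" --pt "0.0 0 0.002 0" --pt "0 0 0.003 0"

```text
clock: 12.05
tcp_pos: [0.5834, 0.0977, 0.0463]
orientation: [0.001, 0.589, 0.808, -0.001]
ft_force: [-1.1, -0.2, 2.1]
finger_gap: 0.0585
```

```bash
python3 - <<'E'
from station import *
from h import *
s=state();show(s);print(s["wrist_torque"])
E
```

```text
t 12.05 tcp [0.5834 0.0977 0.0463] xaxis [-0.306  0.952 -0.003] tilt [ 0.0015 -0.0024] F [-1.08 -0.16  2.06] gap 0.0585 q6 -0.14
[-0.09966637  0.26876038  0.01337878]
```

arm_command --pt "0 0 0.0015 0" --pt "0 0 0.003 0" --pt "0 0 0.0045 0" --pt "0 0 0.0055 0" --grip_force 80

```text
clock: 12.45
tcp_pos: [0.5834, 0.0977, 0.0411]
orientation: [0.001, 0.589, 0.808, -0.001]
ft_force: [-3.9, -0.7, 8.3]
finger_gap: 0.0581
```

```bash
python3 - <<'E'
from station import *
from h import *
s=state();show(s);print(s["wrist_torque"])
E
```

```text
t 12.45 tcp [0.5834 0.0977 0.0411] xaxis [-0.307  0.952 -0.003] tilt [ 0.0015 -0.0023] F [-3.88 -0.73  8.34] gap 0.0581 q6 -0.14
[-0.06181323  0.61054432  0.01222575]
```

arm_command --pt "0 0 0.001 0" --pt "0 0 0.0018 0" --pt "0 0 0.0018 0"

```text
clock: 12.75
tcp_pos: [0.5835, 0.0977, 0.0409]
orientation: [0.001, 0.589, 0.808, -0.001]
ft_force: [-7.3, -1.7, 22.2]
finger_gap: 0.0579
```

```bash
python3 - <<'E'
from station import *
from h import *
s=state();show(s);print(s["wrist_torque"])
E
```

```text
t 12.75 tcp [0.5835 0.0977 0.0409] xaxis [-0.307  0.952 -0.003] tilt [ 0.0014 -0.0024] F [-7.3  -1.66 22.24] gap 0.0579 q6 -0.14
[-0.27492314  1.60601644 -0.06340445]
```

arm_command --pt "0.0003 -0.0009 0.0014 0" --pt "0.0003 -0.0009 0.0016 0" --pt "0.0003 -0.0009 0.0016 0"

```text
clock: 13.05
tcp_pos: [0.5835, 0.0977, 0.041]
orientation: [0.002, 0.589, 0.808, 0.0]
ft_force: [-3.8, -2.9, 18.8]
finger_gap: 0.0581
```

```bash
python3 - <<'E'
from station import *
from h import *
s=state();show(s);print(s["wrist_torque"])
f=grab_frame("side");L=(.5822,.0984)
f["color"]=np.clip(f["color"].astype(float)*2,0,255).astype(np.uint8)
crop(f,240,130,50,50,12,"s7.png",[circ(L,.03,.07),circ(L,.03,.04),circ(L,.02,.08)])
crop(f,240,130,50,50,12,"s7b.png")
cv2.imwrite("pics/s7.png",cv2.resize(np.hstack([cv2.imread("pics/s7.png"),cv2.imread("pics/s7b.png")]),(800,400)))
E
```

```text
t 13.05 tcp [0.5835 0.0977 0.041 ] xaxis [-0.307  0.952 -0.003] tilt [ 0.0032 -0.0023] F [-3.83 -2.9  18.84] gap 0.0581 q6 -0.14
[-0.19690513  1.06997674 -0.02391335]
```

View pics/s7.png

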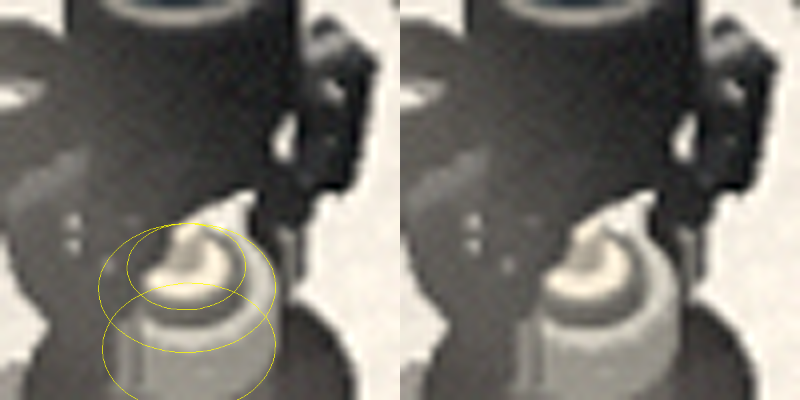

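The collar is down, but z has stopped about 0.5 mm short of the expected 10 mm of travel. I'll check for a jam with a small wiggle while pressing.

arm_command --pt "0.0006 -0.002 0.0014 0" --pt "0.0006 -0.002 0.0016 0.03" --pt "0.0006 -0.002 0.0016 0.03" --pt "0.0006 -0.002 0.0016 0.0"

```text
clock: 13.5
tcp_pos: [0.5834, 0.098, 0.0411]
orientation: [0.003, 0.589, 0.808, 0.002]
ft_force: [-0.6, 2.5, 15.3]
finger_gap: 0.0579
```

```bash
python3 - <<'E'
from station import *
from h import *
s=state();show(s);print(s["wrist_torque"])
E
```

```text
t 13.50 tcp [0.5834 0.098  0.0411] xaxis [-0.307  0.952 -0.004] tilt [ 0.0071 -0.0014] F [-0.6   2.49 15.34] gap 0.0579 q6 -0.14
[ 0.22842185  0.45834375 -0.18430592]
```

arm_command --pt "-0.0006 0.002 0.0012 0" --pt "-0.001 0.003 0.0016 0" --pt "-0.001 0.003 0.0016 0"

```text
clock: 13.8
tcp_pos: [0.5839, 0.098, 0.0409]
orientation: [0.001, 0.588, 0.809, -0.0]
ft_force: [-15.6, -0.5, 29.1]
finger_gap: 0.0576
```

```bash
python3 - <<'E'
from station import *
from h import *
s=state();show(s);print(s["wrist_torque"])
f=grab_frame("side")
f["color"]=np.clip(f["color"].astype(float)*2,0,255).astype(np.uint8)
crop(f,245,148,40,40,15,"s8.png")
t=s["tcp_pos"]
def k(c): p=(proj(f,c)-[245,148]+.5)*15-.5; return np.round([p[:,0].min(),p[:,0].max(),p[:,1].min(),p[:,1].max()])
for L in((.5822,.0984),(.5832,.098)):
  for z in(.070,.071,.074):print(L,z,k(circ(L,.03,z)),k(circ(L,.0215,z)))
  print("rim",k(circ(L,.02,.08)),"foot",k(circ(L,.06,.02)),"under",k(circ(L,.03,.04)))
yt=np.array([.952,.307])
for z in(.04,.043,.046,.049): print(z,k(np.array([[t[0]+yt[0]*r,t[1]+yt[1]*r,z] for r in(.030,.036)])))
E
```

```text
t 13.80 tcp [0.5839 0.098  0.0409] xaxis [-0.307  0.952 -0.002] tilt [ 0.0016 -0.0017] F [-15.65  -0.49  29.12] gap 0.0576 q6 -0.15
[0.0032378  3.13120331 0.06847198]
(0.5822, 0.0984) 0.07 [109. 441. 148. 390.] [156. 394. 182. 355.]
(0.5822, 0.0984) 0.071 [109. 441. 145. 387.] [156. 394. 178. 351.]
(0.5822, 0.0984) 0.074 [108. 441. 133. 375.] [156. 394. 166. 340.]
rim [163. 386. 149. 311.] foot [-40. 601. 219. 699.] under [116. 441. 261. 502.]
(0.5832, 0.098) 0.07 [115. 447. 149. 391.] [162. 400. 182. 355.]
(0.5832, 0.098) 0.071 [115. 447. 145. 387.] [162. 400. 178. 352.]
(0.5832, 0.098) 0.074 [114. 447. 133. 376.] [162. 400. 167. 340.]
rim [169. 392. 149. 311.] foot [-34. 607. 219. 700.] under [122. 447. 261. 502.]
0.04 [420. 447. 295. 309.]
0.043 [420. 447. 284. 298.]
0.046 [420. 447. 273. 287.]
0.049 [420. 447. 262. 276.]
```

View pics/s8.png

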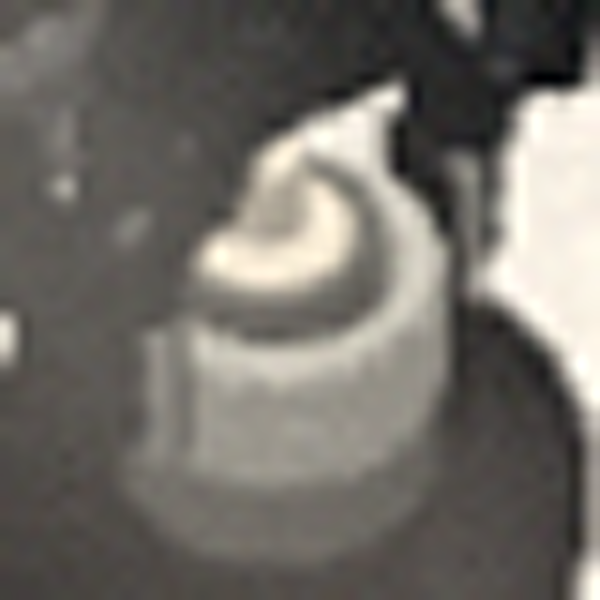

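```bash
python3 - <<'E'
from station import *
from h import *
f0=np.load("side0.npy",allow_pickle=True).item()
f=grab_frame("side"); np.save("side2.npy",f,allow_pickle=True)
for c in(262,264,266,268):
    a=f0["color"][:,c].mean(1);b=f["color"][:,c].mean(1)
    print(c,"\n",np.arange(166,190),"\n",np.round(a[166:190]).astype(int),"\n",np.round(b[166:190]).astype(int))
for z in(.05,.046,.04,.041): print(z,proj(f,circ((.583,.098),.03,z))[:,1].max(), proj(f,circ((.583,.098),.03,z+.03))[:,1].max())
E
```

```text
262 
 [166 167 168 169 170 171 172 173 174 175 176 177 178 179 180 181 182 183
 184 185 186 187 188 189] 
 [128 106  80 138 119  94  75  73  72  73  73  73  67  56  53  55  56  56
  57  48  43  45  46  44] 
 [117  83  58  53  51  93 102  84  74  74  74  74  74  75  64  56  52  53
  55  48  41  39  38  40]
264 
 [166 167 168 169 170 171 172 173 174 175 176 177 178 179 180 181 182 183
 184 185 186 187 188 189] 
 [131 105  83 142 126  91  74  71  78  75  72  73  61  52  52  55  56  55
  54  51  44  46  45  43] 
 [109  77  57  52  51  94 102  88  74  73  78  75  74  73  61  53  53  54
  53  46  41  40  40  39]
266 
 [166 167 168 169 170 171 172 173 174 175 176 177 178 179 180 181 182 183
 184 185 186 187 188 189] 
 [103  69 116 147 110  86  73  72  70  70  71  76  70  54  52  55  54  56
  56  46  45  45  45  46] 
 [80 60 50 48 69 97 93 82 73 73 77 74 74 68 57 54 53 52 53 46 43 40 39 40]
268 
 [166 167 168 169 170 171 172 173 174 175 176 177 178 179 180 181 182 183
 184 185 186 187 188 189] 
 [ 71 106 145 140  91  68  68  72  70  69  70  61  51  50  52  54  55  52
  48  45  45  45  43  44] 
 [54 49 48 56 96 99 87 73 70 71 76 73 72 69 56 52 53 54 48 41 40 40 41 37]
0.05 178.5728289133697 171.06116646646353
0.046 179.5499738380112 172.08179822528297
0.04 181.00522954010503 173.60157948917893
0.041 180.76355312582294 173.34920703022945
```

The collar is down on a hard stop (8 N at 0.0411 m, 29 N at 0.0409 m). But the tool has tilted since the grasp, and that could leave the collar seated slightly crooked. I'll let it rise on its spring, re-grip it level and push again, so I can check the 6 mm stroke.

arm_command --pt "0 0 -0.004 0" --pt "0 0 -0.006 0" --pt "0 0 -0.006 0" --pt "0 0 -0.006 0" --claw 1

```text
clock: 14.3
tcp_pos: [0.5842, 0.098, 0.0467]
orientation: [0.001, 0.588, 0.809, 0.0]
ft_force: [0.2, 0.1, -0.2]
finger_gap: 0.0856
```

```bash
python3 - <<'E'
from station import *
from h import *
s=state();show(s);print(s["wrist_torque"])
print(rel(s,[.5825,.0982,.046]))
f=grab_frame("side")
f["color"]=np.clip(f["color"].astype(float)*2,0,255).astype(np.uint8)
crop(f,245,148,40,40,15,"s9.png")
E
```

```text
t 14.30 tcp [0.5842 0.098  0.0467] xaxis [-0.308  0.952 -0.002] tilt [ 0.0023 -0.0016] F [ 0.18  0.12 -0.22] gap 0.0856 q6 -0.15
[ 0.04299725  0.01983706 -0.01592435]
[ 0.00067846 -0.00152509  0.00069372]
```

View pics/s9.png

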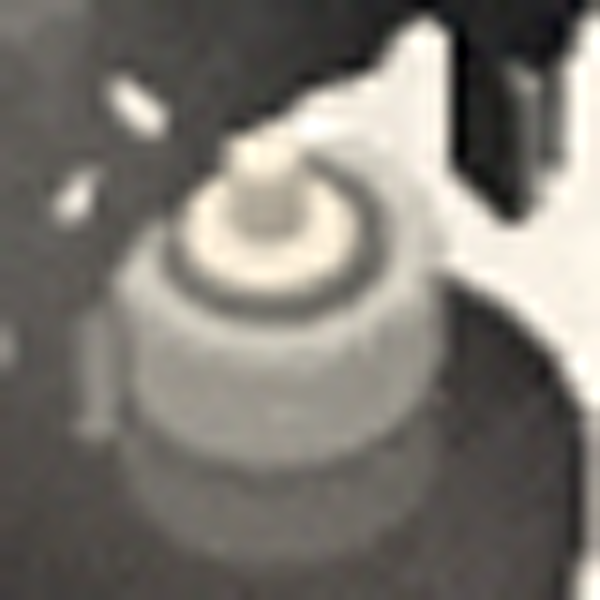

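It rose by about 6 mm (bore edge from y=348 to 325) and is still keyed. The candle looks undisturbed. I'll re-grip it centred.

arm_command --pt "0.0007 -0.0015 0 0" --pt "0.0007 -0.0015 0 0"

```text
clock: 14.55
tcp_pos: [0.582, 0.0981, 0.0462]
orientation: [0.001, 0.588, 0.809, -0.0]
ft_force: [-0.2, 0.4, -0.5]
finger_gap: 0.0855
```

arm_command --pt "0.0 0 0 0" --pt "0 0 0 0" --pt "0 0 0 0" --pt "0 0 0 0" --pt "0 0 0 0" --claw 0 --grip_force 80

```text
clock: 15.05
tcp_pos: [0.582, 0.0981, 0.0463]
orientation: [0.001, 0.588, 0.809, -0.0]
ft_force: [-0.8, 0.1, 3.0]
finger_gap: 0.0577
```

```bash
python3 - <<'E'
from station import *
from h import *
s=state();show(s);print(s["wrist_torque"])
E
```

```text
t 15.05 tcp [0.582  0.0981 0.0463] xaxis [-0.308  0.952 -0.002] tilt [ 0.0013 -0.0018] F [-0.78  0.13  2.99] gap 0.0577 q6 -0.14
[-0.01277103  0.11452636 -0.03001646]
```

arm_command --pt "0 0 0.0015 0" --pt "0 0 0.003 0" --pt "0 0 0.0045 0" --pt "0 0 0.0055 0" --pt "0 0 0.0055 0"

```text
clock: 15.55
tcp_pos: [0.582, 0.0981, 0.0412]
orientation: [0.001, 0.588, 0.809, -0.0]
ft_force: [-2.1, -0.4, 8.1]
finger_gap: 0.0578
```

arm_command --pt "0 0 0.001 0" --pt "0 0 0.0015 0" --pt "0 0 0.0015 0"

```text
clock: 15.85
tcp_pos: [0.582, 0.0982, 0.0411]
orientation: [0.001, 0.588, 0.809, -0.0]
ft_force: [-6.5, -0.5, 21.4]
finger_gap: 0.0581
```

```bash
python3 - <<'E'
from station import *
from h import *
s=state();show(s);print(s["wrist_torque"])
E
```

```text
t 15.85 tcp [0.582  0.0982 0.0411] xaxis [-0.308  0.952 -0.002] tilt [ 0.0014 -0.0018] F [-6.52 -0.54 21.43] gap 0.0581 q6 -0.14
[-0.14800653  1.20932393  0.0054546 ]
```

It stopped at the same TCP height again, so I want to rule out the fingertips themselves bottoming on something. I'll re-grip about 5 mm higher on the collar and see whether the stop moves with it.

arm_command --pt "0 0 -0.006 0" --pt "0 0 -0.01 0" --pt "0 0 -0.01 0" --pt "0 0 -0.01 0" --claw 1

```text
clock: 16.25
tcp_pos: [0.5821, 0.0982, 0.0509]
orientation: [0.001, 0.588, 0.809, -0.0]
ft_force: [0.5, -0.9, 0.0]
finger_gap: 0.0853
```

```bash
python3 - <<'E'
from station import *
from h import *
s=state();show(s)
print(rel(s,[.5822,.0982,.0515]))
E
```

```text
t 16.25 tcp [0.5821 0.0982 0.0509] xaxis [-0.308  0.952 -0.002] tilt [ 0.0014 -0.0018] F [ 0.46 -0.9   0.  ] gap 0.0853 q6 -0.14
[-2.20141384e-05  1.37378846e-04 -5.75141272e-04]
```

arm_command --pt "0.0 0 -0.001 0" --pt "0 0 -0.001 0" --pt "0 0 -0.001 0" --pt "0 0 -0.001 0" --pt "0 0 -0.001 0" --claw 0 --grip_force 80

```text
clock: 16.75
tcp_pos: [0.5819, 0.0982, 0.0519]
orientation: [0.001, 0.588, 0.809, -0.0]
ft_force: [-0.9, -1.7, 1.7]
finger_gap: 0.0573
```

arm_command --pt "0 0 0.0015 0" --pt "0 0 0.003 0" --pt "0 0 0.0045 0" --pt "0 0 0.005 0" --pt "0 0 0.005 0"

```text
clock: 17.25
tcp_pos: [0.5819, 0.0982, 0.0471]
orientation: [0.001, 0.588, 0.809, -0.0]
ft_force: [-2.4, -0.1, 7.7]
finger_gap: 0.0577
```

arm_command --pt "0 0 0.001 0" --pt "0 0 0.0015 0" --pt "0 0 0.0015 0"

```text
clock: 17.55
tcp_pos: [0.5819, 0.0982, 0.0464]
orientation: [0.001, 0.588, 0.809, -0.0]
ft_force: [-5.3, -0.3, 15.1]
finger_gap: 0.0575
```

```bash
python3 - <<'E'
from station import *
from h import *
s=state();show(s)
E
```

```text
t 17.55 tcp [0.5819 0.0982 0.0464] xaxis [-0.308  0.952 -0.002] tilt [ 0.0012 -0.0018] F [-5.32 -0.33 15.1 ] gap 0.0575 q6 -0.14
```

arm_command --pt "0 0 0.001 0" --pt "0 0 0.0015 0" --pt "0 0 0.0015 0"

```text
clock: 17.85
tcp_pos: [0.582, 0.0982, 0.0464]
orientation: [0.001, 0.588, 0.809, -0.0]
ft_force: [-7.1, -1.8, 21.6]
finger_gap: 0.0572
```

```bash
python3 - <<'E'
from station import *
from h import *
s=state();show(s)
f=grab_frame("side")
f["color"]=np.clip(f["color"].astype(float)*2,0,255).astype(np.uint8)
crop(f,245,148,40,40,15,"s10.png")
E
```

```text
t 17.85 tcp [0.582  0.0982 0.0464] xaxis [-0.308  0.952 -0.002] tilt [ 0.0013 -0.0018] F [-7.07 -1.78 21.6 ] gap 0.0572 q6 -0.14
```

View pics/s10.png

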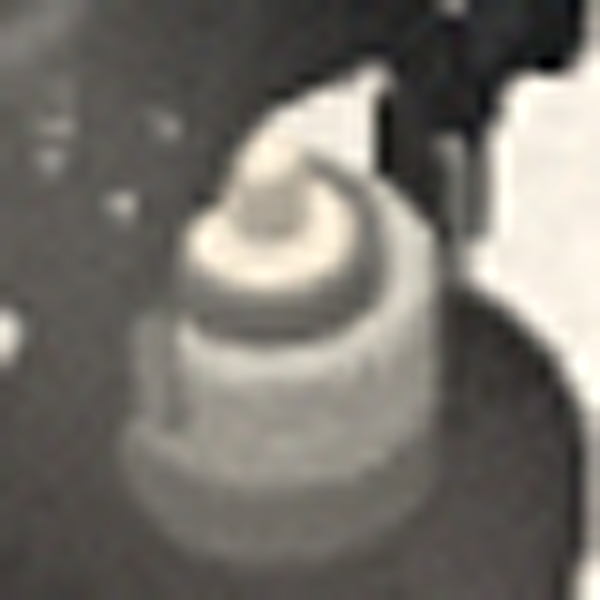

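The collar is hard against its stop, and the stop moved with the grip. The candle body's near edge is at y≈290 against 291 predicted for flush. I'll glance at the bystanders, then hand in.

```bash
python3 - <<'E'
from station import *
from h import *
f=grab_frame("side");cv2.imwrite("pics/end.png",cv2.cvtColor(f["color"],cv2.COLOR_RGB2BGR))
f0=np.load("side0.npy",allow_pickle=True).item()
for n,(u,v) in dict(bowl=(353,206),votive=(197,125),jar=(246,360)).items():
    a=f0["color"][v-24:v+24,u-24:u+24].astype(float);b=f["color"][v-24:v+24,u-24:u+24].astype(float);print(n,np.abs(a-b).mean())
show(state())
E
```

```text
bowl 8.114872685185185
votive 7.527633101851852
jar 8.578993055555555
t 17.95 tcp [0.582  0.0982 0.0464] xaxis [-0.308  0.952 -0.002] tilt [ 0.0013 -0.0018] F [-6.84 -0.78 20.22] gap 0.0573 q6 -0.14
```

View pics/end.png

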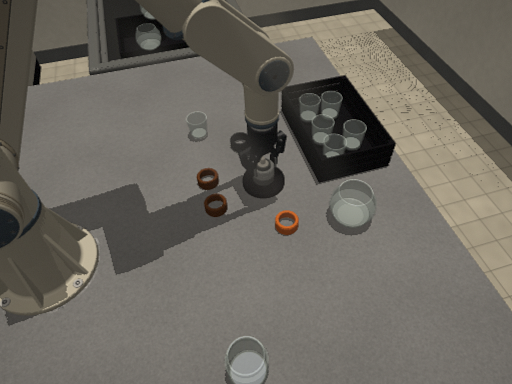

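All three bystanders are where they were: bowl (353,206), votive (197,125), jar (246,360). Only the lighting has changed.

```bash
python3 -c "
from station import *
print(sign_off())"
```

```text
the job is handed in; nothing more can be done
None
```

The candle insert is pressed flush and the collar is home on its pins. I handed the job in at about 18 s, with the gripper still holding the collar down at about 20 N.

- **Candle:** I gripped it by the stem, lowered it into the recess and pressed with up to 18 N until it stopped. The stop was at the height I had worked out for flush, and the pictures match the flush overlay.
- **Collar:** It dropped after a turn of about 46°, and I then pushed it down against its spring. The first push measured about 9.4 mm of total travel instead of 10, so I re-gripped it twice, the second time about 5 mm higher on the collar. The hard stop moved up with the higher grip, so it was the collar that stopped, not the fingertips.
- **Last checks:** The final stop did not move between 15 and 22 N. The fishbowl, votive cup and jar are where they started.
- **What did not fully agree:** The tool's strokes read about 0.5 to 0.8 mm short of nominal each time. I put this down to the pads swinging forward as they grip. The camera is too coarse to settle a difference that small.

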